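# Press a spring-return maker's stamp flush on a tilted reading stand and hold it

## Robot

A 7-joint arm with a two-finger parallel gripper is mounted at the origin on a cart in front of the work surface, level with it; the furniture and walls round the work are solid. World frame = base frame: x ahead of the robot, y to its left, z up, the work surface at z = 0. Lengths are in m, angles in rad, forces in N, time in s.
With the tool pointing down it reaches from about 0.4 to 0.85 m from the base axis. Payload 10.4 kg.
Tool frame: the origin (TCP) lies on the centre line of the jaws, within the pads' length; the fingertips stand r.tip_reach ahead of it and the grasp point (between the pads) lies 11 mm behind it (r.tip_reach is the distance from the TCP to the fingertips, in m); z points along the fingers, y is the line along which they close (so a half turn about z gives the same grasp; the last joint's range is limited). The gripper opens to 85 mm and grips with 20 to 120 N. Pads are 22 mm wide; open, the fingers measure 114 mm over their backs; the gripper's body (76 mm by 85 mm) begins 54 mm behind the grasp point. The pads swing forward as they close: fully open they stand 13 mm farther back than shut.
Start: joints at [-1.342, 0.332, -0.065, 1.46, 0.022, 1.35, -0.088], TCP at [0.156, 0.605, 0.239] pointing down, gripper open.
Joint ranges: [-2.6, 2.6], [-0.5, 2.12], [-1.47, 1.34], [0.16, 2.42], [-1.27, 4.41], [0.06, 2.06], [-2.6, 2.6]. Speed limits (rad/s): [2.22, 2.22, 2.79, 2.79, 3.14, 3.14, 3.14].

## Interface

Orientations are given as a unit quaternion [x, y, z, w].
In Python, from rig import monitor, viewer, close_job, r gives the robot as it stands.
- The arm moves only by the shell command python3 -m inch 'ROWS' [FORCE]. ROWS is a JSON object of lists of equal length, an entry for each row: "linear": the shift along the tool's x, y, z in cm, a list of three; "dr": the turn, a rotation vector about the tool's x, y, z in degrees, a list of three; "gripper": the opening, from 0 (shut) to 1 (fully open). In form: {"linear": [[x, y, z], ...], "dr": [[ax, ay, az], ...], "gripper": [gripper, ...]}. A call has exactly 5 rows; each row shifts and turns the commanded pose from where the row before left it, along the tool's axes as they then stand; what a row does not reach is not made up. A row lasts 1/12 s, in which the tool goes at most 41.7 mm and 7.16 degrees, less where a joint would pass 70% of its speed; a pose out of reach is approached as far as the arm can. A call with a gripper value outside its range is refused whole. The fingers move at their own pace and stop on an object; FORCE is the grip in N (left out, the last holds). Time passes only in rows, so rows that do not move let the fingers close, or fill a call up. It gives the time, the measured TCP pose, the force, the opening and the grip force at its end, in the units of the state.
- monitor.get_obs(): the state, without advancing time (a new reading comes with each control period).
- viewer.read_camera(name): name is "side" or "top"; returns a dict with "color" (384x512x3 uint8, red, green, blue), "intrinsics" (3x3 intrinsics, pixels), "dist" ([k1, k2, p1, p2, k3] as OpenCV has them; the pictures are not rectified), "R" (3x3) and "t" (3): a world point X has camera coordinates R X + t. Camera axes: x right, y down, z forward; pixel columns grow to the right and rows downward; lengths in m; the calibration is good to about 2 mm. A picture is of the moment at which its call begins. There is no depth.
- close_job(): hands the job in; it is judged then, once.
The state is a dict: "time_s": time; "joints": joint angles; "joint_vel": joint speeds; "joint_torque": joint torques, N m; "eef_pos": TCP position; "tool_rot": TCP orientation; "force": force on the tool from outside, world axes, zero at the start; "torque": the same for the moment, N m; "gripper_width": opening from 0.0 (shut) to 1.0 (fully open); "grip_force": force on a finger pad.
Only numpy, scipy, OpenCV 4.12 (cv2) and the standard library are available. Lean on these libraries where they do the work, as an engineer would, in place of code of your own. Each camera call takes 0.05 s, during which the arm holds its last target. There are 200 camera calls.

## Task

Put the maker's mark on the inlay of the tilted reading stand: take the spring-loaded hand stamp by its wooden grip, tilt it to match the sloping panel and set its foot flat on the face with the die still up, centred on the rectangular inlay and square with it. Then push the grip straight towards the face until the die is home, and finish while holding it so, foot flush and die pressed home, because the mark needs time to take. Do not let the die down anywhere else, do not lean hard on the stand, and leave the other things on the bench where they lie.

Things in the scene. Friction and masses are not known exactly. Their poses are not given: they have to be found in the camera images.
- stamp: Spring-loaded hand stamp, loose, about 0.5 kg, upright on the bench; the same after a half turn about z. Origin: centre of the flat underside of its foot, an aluminium frame 64 (x) by 90 (y) by 9 mm thick; z up through the grip. Two pillars with springs at y = +-35 mm, tops at z = 71 mm, guide a crosshead (26 by 92 mm, z = 44 to 64) with a wooden grip bar on a 20 mm stem.
- grip (a point): Centre of the dark wooden grip bar: 28 mm (x) by 84 mm (y) by 30 mm high, its top 120 mm above the foot's underside with the die up; this point lies at 105 mm (89 with the die home). It moves with the crosshead; axes as those of stamp. Pinch the bar across its 28 mm.
- stamp_head (a joint): Travel of the crosshead, with grip and die, towards the foot, m: 0 = die up (springs hold it there), 0.016 = die home on its stop, die face level with the foot's underside. The springs push back with about 4 N at the start of the travel and 10 N at the end; the foot stays on the face while the grip is pushed towards it.
- stand: Wooden reading stand fixed to the bench, 190 mm square: base, and a pale panel hinged at the edge nearer the robot and clamped rigid at a tilt of 17 to 35 degrees (differs each time), rising away from the robot. A ledge 14 mm wide stands 12 mm proud of the face along its lower edge. Origin: centre of the base's underside; z up, x from the hinge edge to the raised edge, y along the hinge.
- inlay (a point): Centre of the rectangular inlay (46 by 62 mm, thin dark border, long side parallel to the ledge) on the panel's face, 94 mm up the slope from the ledge, midway across, 70 to 105 mm above the bench. Axes: z = outward normal of the face, x = up the slope, y = along the ledge. stamp shall coincide with this frame (or be a half turn about z from it).
- wax_block: Bystander: small tan block 68x73x24 mm, lying behind the stamp (farther from the robot), about 110 mm from its centre. Origin: centre of the underside.
- marker: Bystander: black and red marker pen 140 mm long, 19 mm thick, lying on the robot's side of the stamp, about 80 mm from its centre. Origin: centre of the underside.
- brush: Bystander: flat glue brush 166 mm long, 11 mm thick, lying behind the stand. Origin: centre of the underside.
- block_c: Bystander: ash strip 55x182x24 mm, at the front on the right. Origin: centre of the underside.
Mind the look-alikes: they are no part of the job. What is shaped like the stamp but blue is not meant.

How it is judged:
By the outcome, as a careful person would: the job done as asked, in the order asked, and still so for the second after the job is handed in, while the arm keeps its last pose, push and grip.
It also fails if it takes over 38 s, if anything falls off the work surface, if the arm or the gripper's body presses on something with over 40 N, if the wrist force passes 120 N, or if a joint passes its speed limit or range.

## Working session

There is one attempt and no reset: what is moved stays moved. The work goes in short steps, Python scripts to look and compute and a shell command to move; the robot and the scene stay as the last step left them, time stands still between calls to the robot, and variables do not carry over. Pictures are saved under pics/ and viewed, at most 10 in all, crops included, and the job is handed in when it is done.

```bash
ls; mkdir -p pics; python3 - <<'E'
from rig import monitor, viewer, r
import cv2,pickle
print(monitor.get_obs(), r.tip_reach)
for n in("side","top"):
    d=viewer.read_camera(n); pickle.dump(d,open(f"{n}0.pkl","wb"))
    cv2.imwrite(f"pics/{n}0.png",cv2.resize(d["color"][:,:,::-1],(800,600),interpolation=cv2.INTER_CUBIC))
    print(n,d["intrinsics"],d["dist"],d["R"],d["t"],-d["R"].T@d["t"])
E
```

```text
pics
{'time_s': 0.0, 'joints': array([-1.34161007,  0.33287137, -0.06467474,  1.46095131,  0.02157888,
        1.34990818, -0.08849303]), 'joint_vel': array([-8.01732315e-04, -6.29072592e-04,  1.55905832e-03, -2.12560540e-03,
        5.70234599e-06, -1.32929247e-03, -8.01130064e-04]), 'joint_torque': array([-8.85331538e-04, -6.25443721e+01,  4.85813257e-02, -3.91598153e+01,
        1.61574717e-02,  9.81093297e-03, -2.35979479e-05]), 'eef_pos': array([0.15562952, 0.60492959, 0.2385114 ]), 'tool_rot': array([ 1.25560984e-01,  9.92085640e-01, -7.19143725e-04, -6.30223531e-05]), 'force': array([0.58685938, 0.09273656, 0.05364994]), 'torque': array([0.03745705, 0.05898782, 0.00998032]), 'grip_force': 0.0, 'gripper_width': 1.0014119614847554} 0.008
side [[442.09178481   0.         263.39482811]
 [  0.         442.09178481 192.96839036]
 [  0.           0.           1.        ]] [0.0514645 0.        0.        0.        0.       ] [[ 0.94906154 -0.31481952  0.01307137]
 [-0.13458783 -0.44254271 -0.88659014]
 [ 0.28490052  0.83966935 -0.46237114]] [-0.49873974  0.19789748  0.92311416] [ 0.23697359 -0.8445456   0.60879451]
top [[387.94358065   0.         259.782068  ]
 [  0.         387.94358065 195.137809  ]
 [  0.           0.           1.        ]] [0.03177075 0.         0.         0.         0.        ] [[-0.01182498 -0.99976877 -0.01796057]
 [-0.98689543  0.0145597  -0.16070289]
 [ 0.16092723  0.01582489 -0.9868394 ]] [0.13683442 0.56735912 1.14068966] [0.37797416 0.11049091 1.21931137]
```

View pics/side0.png

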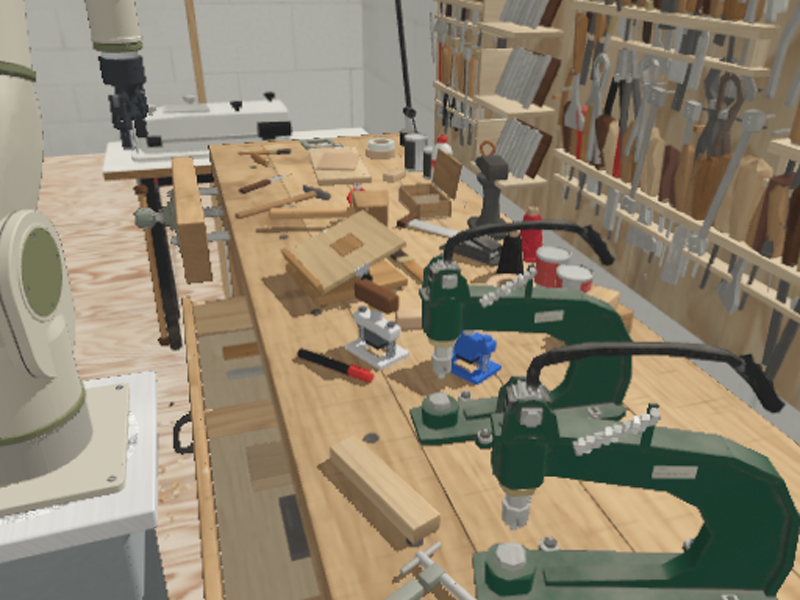

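View pics/top0.png

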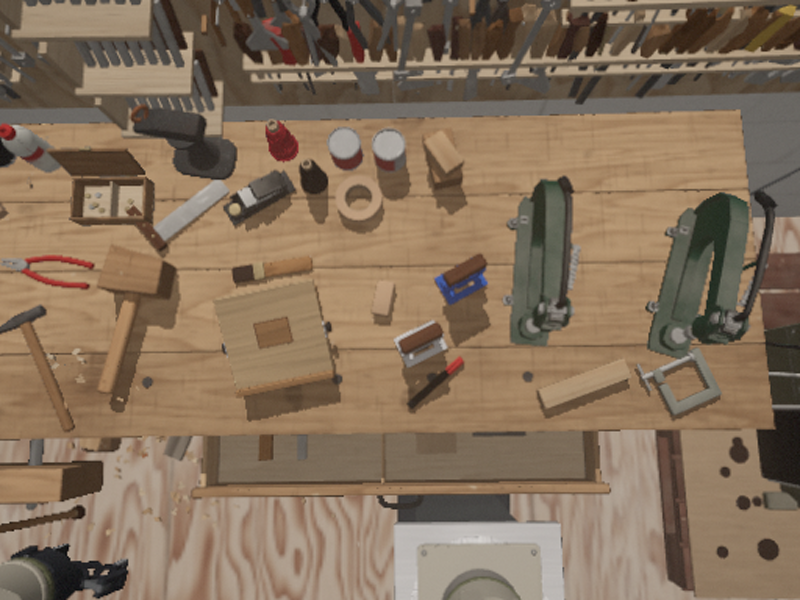

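The side view shows the stamp at about (378,330) with its grip at (376,292), the stand at (345,255), and the blue look-alike at (475,355). The top view shows the stamp at about (420,343) and the inlay at (272,332). I'll enlarge both.

```bash
python3 - <<'E'
import cv2,pickle
for n,(x,y,w,h,s) in dict(side=(175,125,100,115,5),top=(132,170,160,100,5)).items():
    d=pickle.load(open(f"{n}0.pkl","rb"))["color"][y:y+h,x:x+w,::-1]
    cv2.imwrite(f"pics/{n}c.png",cv2.resize(d,None,fx=s,fy=s,interpolation=cv2.INTER_CUBIC))
E
```

```text
(no output)
```

View pics/sidec.png

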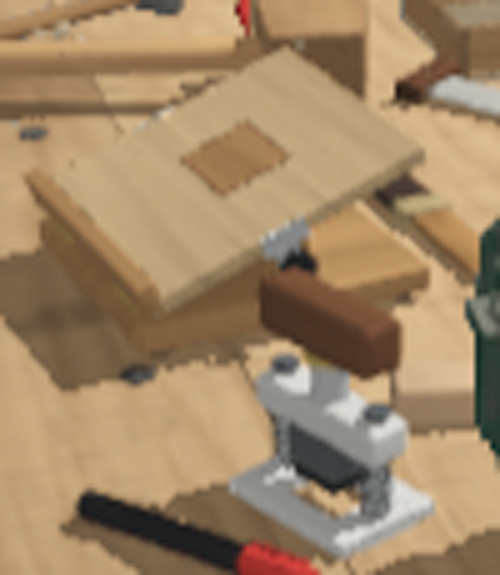

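View pics/topc.png

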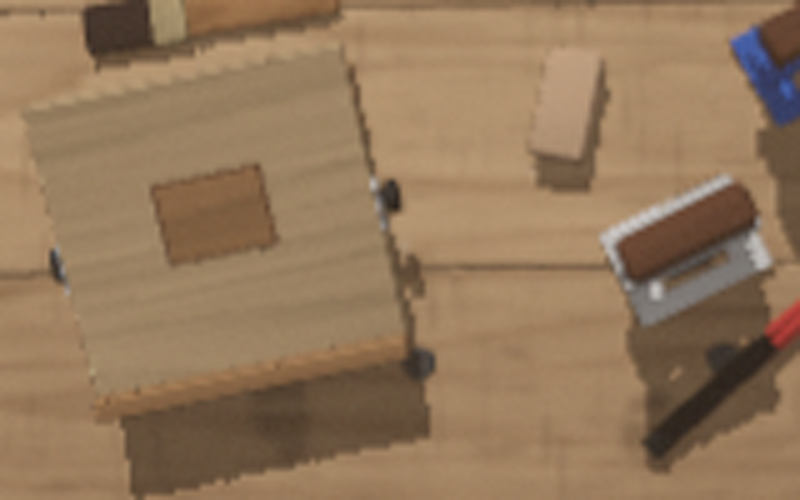

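The crops give the four inlay corners in both views, at top-crop (151,186), (261,165), (276,243), (172,266) and side-crop (183,159), (246,121), (289,155), (228,193). They also give the panel's raised corners, the foot corners and the pillar tops. I'll fit both poses from these.

```bash
cat > h.py <<'E'
import numpy as np,cv2,pickle
from scipy.optimize import least_squares
from scipy.spatial.transform import Rotation as Ro
C={n:pickle.load(open(f"{n}0.pkl","rb")) for n in("side","top")}
OFF=dict(side=(175,125),top=(132,170))
def proj(n,P):
    d=C[n]; return cv2.projectPoints(np.array(P,float),cv2.Rodrigues(d["R"])[0],d["t"],d["intrinsics"],np.array(d["dist"],float))[0].reshape(-1,2)
def px(n,u): return (np.array(u,float)+.5)/5-.5+OFF[n]
def rot(yaw,tilt): return Ro.from_euler('ZY',[yaw,-tilt])   # x' rises with tilt
E
cat > fit.py <<'E'
from h import *
I=[[.023,.031,0],[.023,-.031,0],[-.023,-.031,0],[-.023,.031,0]]
it=[(151,186),(261,165),(276,243),(172,266)]; is_=[(246,121),(289,155),(228,193),(183,159)]
et=[(25,110),(342,47)]; es=[(285,47),(422,155)]
def res(p):
    R=rot(p[3],p[4]); f=lambda L:R.apply(L)+p[:3]
    E=[[p[5],.095,0],[p[5],-.095,0]]
    return np.r_[(proj("top",f(I))-px("top",it)).ravel(),(proj("side",f(I))-px("side",is_)).ravel(),(proj("top",f(E))-px("top",et)).ravel(),(proj("side",f(E))-px("side",es)).ravel()]
s=least_squares(res,[.5,.3,.08,.2,.45,.09],loss='soft_l1'); p=s.x
print("inlay",p.round(4),np.degrees(p[3:5]).round(2)); print(res(p).reshape(-1,2).round(2).tolist())
J=np.linalg.inv(s.jac.T@s.jac); print("sd/px",np.sqrt(np.diag(J)).round(4))
F=[[.032,.045,.009],[.032,-.045,.009],[-.032,.045,.009],[-.032,-.045,.009]]
ft=[(601,238),(727,178),(645,323),(772,265)]
G=[[-.032,.045,.009],[-.032,-.045,.009],[.032,-.045,.009],[0,.035,.071],[0,-.035,.071]]
fs=[(232,485),(343,547),(435,502),(286,360),(377,412)]
def rs(p):
    f=lambda L:rot(p[2],0).apply(L)+[p[0],p[1],0]
    return np.r_[(proj("top",f(F))-px("top",ft)).ravel(),(proj("side",f(G))-px("side",fs)).ravel()]
q=least_squares(rs,[.45,.0,.4],loss='soft_l1').x
print("stamp",q.round(4),np.degrees(q[2]).round(2)); print(rs(q).reshape(-1,2).round(2).tolist())
np.save("p.npy",p); np.save("q.npy",q)
E
python3 fit.py
```

```text
inlay [0.5159 0.3809 0.0821 0.1839 0.3123 0.0822] [10.54 17.89]
[[0.77, -0.02], [-0.47, 0.07], [-0.05, -0.54], [0.11, -1.03], [0.0, 0.47], [-0.08, 0.55], [-1.06, -0.08], [-0.2, -0.47], [-0.36, -0.11], [0.41, -0.12], [-0.32, 0.61], [-0.12, -1.02]]
sd/px [0.0013 0.0016 0.002  0.0146 0.0408 0.002 ]
stamp [0.4978 0.1024 0.4439] 25.43
[[-0.34, -0.55], [0.17, -1.13], [-0.15, 0.86], [0.33, -0.31], [-0.72, -1.0], [-0.08, 0.42], [0.18, 0.22], [-0.12, 0.5], [-0.06, -0.08]]
```

```bash
cat > icp.py <<'E'
from h import *
from scipy.ndimage import map_coordinates,gaussian_filter
p=np.load("p.npy")[:5]
i,j,w,a,b,c=.023,.031,.095,.082,-.094,-.108
S=[((i,j,0),(i,-j,0)),((-i,-j,0),(-i,j,0)),((i,j,0),(-i,j,0)),((i,-j,0),(-i,-j,0)),((a,w,0),(a,-w,0)),((a,w,0),(b,w,0)),((a,-w,0),(b,-w,0)),((b,w,.012),(b,-w,.012)),((c,w,.012),(c,-w,.012))]
nm=["in_hi","in_lo","in_L","in_R","raised","side+y","side-y","ledge_in","ledge_out"]
img={n:[gaussian_filter(C[n]["color"][:,:,k].astype(float),.7) for k in range(3)] for n in C}
def edges(p,win):
    R=rot(p[3],p[4]); out=[]
    for k,(A,B) in enumerate(S):
        t=np.linspace(.08,.92,25)[:,None]; L=np.array(A)*(1-t)+np.array(B)*t
        for n in C:
            P=proj(n,R.apply(L)+p[:3]); d=P[-1]-P[0]; nn=np.array([-d[1],d[0]])/np.hypot(*d)
            s=np.arange(-win,win+.01,.1); X=P[:,None]+s[None,:,None]*nn
            g=sum(np.gradient(map_coordinates(I,[X[...,1],X[...,0]],order=1),.1,axis=1)**2 for I in img[n])
            m=g.argmax(1); ok=(m>2)&(m<len(s)-3)&(g.max(1)>60)
            out.append((k,n,L[ok],P[ok]+s[m[ok],None]*nn,nn))
    return out
def resid(p,E): 
    R=rot(p[3],p[4]); return np.concatenate([((proj(n,R.apply(L)+p[:3])-Q)@nn) if len(L) else np.zeros(0) for k,n,L,Q,nn in E])
for win in [3,3,2.5,2,2,2,2]:
    E=edges(p,win); s=least_squares(resid,p,args=(E,),loss='soft_l1',f_scale=.3); p=s.x
print(p.round(4),np.degrees(p[3:]).round(2))
for e in E:
    if len(e[2]): v=resid(p,[e]); print(nm[e[0]],e[1],len(v),np.median(v).round(2),v.std().round(2))
for drop in [(0,1,2,3),(4,),(5,6),(7,8)]:
    q=least_squares(resid,p,args=([e for e in E if e[0] not in drop],),loss='soft_l1',f_scale=.3).x; print(drop,q.round(4),np.degrees(q[3:]).round(2))
np.save("p2.npy",p)
E
python3 icp.py
```

```text
[0.5158 0.3801 0.0823 0.1983 0.3686] [11.36 21.12]
in_hi side 25 0.7 0.25
in_hi top 25 0.61 0.33
in_lo side 25 1.01 0.25
in_lo top 23 1.29 0.23
in_L side 25 -0.49 0.2
in_L top 25 -1.4 0.18
in_R side 25 0.51 0.32
in_R top 25 0.2 0.37
raised side 21 0.39 0.39
raised top 25 0.08 0.32
side+y side 16 0.09 0.78
side+y top 19 -0.21 0.51
side-y side 24 0.58 0.49
side-y top 25 0.96 0.76
ledge_in side 25 -0.31 0.3
ledge_in top 25 -1.11 0.39
ledge_out side 25 0.61 0.82
ledge_out top 25 0.43 0.26
(0, 1, 2, 3) [0.516  0.3785 0.0826 0.1953 0.365 ] [11.19 20.91]
(4,) [0.5153 0.3803 0.0815 0.2099 0.3445] [12.03 19.74]
(5, 6) [0.5155 0.381  0.0826 0.1977 0.3818] [11.33 21.87]
(7, 8) [0.516  0.3802 0.0823 0.1986 0.3672] [11.38 21.04]
```

```bash
cat > icp2.py <<'E'
exec(open("icp.py").read().split("for win in")[0])
def projc(n,P,c):
    d=C[n]; R=Ro.from_rotvec(c[:3]).as_matrix(); return cv2.projectPoints(np.array(P,float),cv2.Rodrigues(R@d["R"])[0],R@d["t"]+c[3:],d["intrinsics"],np.array(d["dist"],float))[0].reshape(-1,2)
def grow(k,L,b):
    L=L.copy()
    if k<4: ax=0 if k<2 else 1; L[:,ax]+=np.sign(L[:,ax])*b
    return L
def resid(P,E):
    R=rot(P[3],P[4]); c=dict(side=P[6:12],top=P[12:18])
    r=[((projc(n,R.apply(grow(k,L,P[5]))+P[:3],c[n])-Q)@nn) for k,n,L,Q,nn in E if len(L)]
    return np.concatenate(r+[P[6:9]/.0015*3,P[9:12]/.001*3,P[12:15]/.0015*3,P[15:]/.001*3])
P=np.r_[np.load("p2.npy"),.002,np.zeros(12)]
for win in [3,3,2.5,2.5,2.5]:
    E=edges(P[:5],win); P=least_squares(resid,P,args=(E,),loss='soft_l1',f_scale=.3,x_scale=np.r_[[.01]*3,.1,.1,[.002]*13]).x
print(P.round(4),np.degrees(P[3:5]).round(2))
for e in E:
    if len(e[2]): v=resid(P,[e])[:-12]; print(nm[e[0]],e[1],len(v),np.median(v).round(2),v.std().round(2))
for drop in [(),(0,1,2,3),(4,),(5,6),(7,8)]:
    q=least_squares(resid,P,args=([e for e in E if e[0] not in drop],),loss='soft_l1',f_scale=.3,x_scale=np.r_[[.01]*3,.1,.1,[.002]*13]).x; print(drop,q[:6].round(4),np.degrees(q[3:5]).round(2))
np.save("P.npy",P)
E
python3 icp2.py
```

```text
[ 5.153e-01  3.808e-01  8.190e-02  1.932e-01  3.676e-01  2.700e-03
 -0.000e+00  4.000e-04  0.000e+00  1.000e-04  0.000e+00 -0.000e+00
 -2.000e-04 -2.000e-04 -0.000e+00 -0.000e+00  0.000e+00 -0.000e+00] [11.07 21.06]
in_hi side 25 -0.08 0.25
in_hi top 25 -0.13 0.34
in_lo side 25 0.16 0.23
in_lo top 25 0.24 0.27
in_L side 25 -0.08 0.27
in_L top 25 -0.08 0.18
in_R side 25 -0.08 0.33
in_R top 25 -0.42 0.33
raised side 21 0.5 0.5
raised top 25 0.18 0.34
side+y side 19 -0.42 1.03
side+y top 18 0.07 0.5
side-y side 24 0.59 0.41
side-y top 25 1.2 0.78
ledge_in side 25 -0.3 0.26
ledge_in top 21 -0.84 0.65
ledge_out side 25 0.7 0.91
ledge_out top 25 0.57 0.25
() [0.5153 0.3808 0.0819 0.1932 0.3676 0.0027] [11.07 21.06]
(0, 1, 2, 3) [ 0.516   0.3786  0.0828  0.1955  0.3687 -0.1268] [11.2  21.13]
(4,) [0.5152 0.381  0.0815 0.1991 0.3525 0.0027] [11.41 20.19]
(5, 6) [0.5152 0.3816 0.0818 0.1922 0.3779 0.0026] [11.01 21.65]
(7, 8) [0.5152 0.3807 0.0821 0.1911 0.3638 0.0027] [10.95 20.84]
```

```bash
cat > plan.py <<'E'
from h import *
from rig import monitor
def tool(Rs): M=Rs.as_matrix(); return Ro.from_matrix(np.c_[M[:,1],M[:,0],-M[:,2]])
def plan(pt,Rt,N,start=None):
    o=monitor.get_obs(); p0,R0=start or (o["eef_pos"],Ro.from_quat(o["tool_rot"]))
    w=(R0.inv()*Rt).as_rotvec()/N; K=[Ro.from_rotvec(w*k).as_matrix() for k in range(N)]
    d=np.linalg.solve(sum(K),R0.inv().apply(pt-p0))
    print(N,"rows linear cm",(d*100).round(3),"dr deg",np.degrees(w).round(3),"| mm/row",(np.linalg.norm(d)*1e3).round(1),"deg",np.degrees(np.linalg.norm(w)).round(2))
    q=p0.copy(); W=[]
    for k in range(N): q=q+(R0*Ro.from_matrix(K[k])).apply(d); W.append(q.round(3).tolist())
    print("way",W[::max(1,N//4)],W[-1]); return pt,Rt
def stampR(): return rot(np.load("q.npy")[2],0)
def at(base,Rs,h): return np.array(base)+Rs.apply([0,0,h])
Q=np.load("q.npy"); GP=np.array([Q[0],Q[1],0]); P=np.load("P.npy"); IP=P[:3]; RI=rot(P[3],P[4])
E
python3 - <<'E'
from plan import *
plan(at(GP,stampR(),.20),tool(stampR()),20)
E
```

```text
20 rows linear cm [-2.993 -0.944  0.194] dr deg [-3.000e-03  2.000e-03  2.507e+00] | mm/row 31.4 deg 2.51
way [[0.182, 0.588, 0.237], [0.303, 0.489, 0.227], [0.4, 0.365, 0.217], [0.467, 0.224, 0.208]] [0.498, 0.102, 0.2]
```

```bash
for i in 1 2 3 4; do python3 -m inch '{"linear":[[-2.993,-0.944,0.194],[-2.993,-0.944,0.194],[-2.993,-0.944,0.194],[-2.993,-0.944,0.194],[-2.993,-0.944,0.194]],"dr":[[0,0,2.507],[0,0,2.507],[0,0,2.507],[0,0,2.507],[0,0,2.507]],"gripper":[1,1,1,1,1]}' 100; done
python3 -m inch '{"linear":[[0,0,0],[0,0,0],[0,0,0],[0,0,0],[0,0,0]],"dr":[[0,0,0],[0,0,0],[0,0,0],[0,0,0],[0,0,0]],"gripper":[1,1,1,1,1]}' 
python3 - <<'E'
from plan import *
plan(at(GP,stampR(),.094),tool(stampR()),10)
from rig import viewer
d=viewer.read_camera("top");pickle.dump(d,open("top1.pkl","wb")); s=viewer.read_camera("side");pickle.dump(s,open("side1.pkl","wb"))
f=lambda i,x,y:cv2.resize(i["color"][y:y+120,x:x+80,::-1],None,fx=5,fy=5,interpolation=cv2.INTER_CUBIC)
cv2.imwrite("pics/pre.png",np.hstack([f(s,190,120),f(d,230,150)]))
E
```

```text
time_s: 0.52
eef_pos: [0.282, 0.51, 0.2291]
tool_rot: [0.234, 0.972, -0.0, -0.0]
force: [0.3, 0.6, -0.2]
gripper_width: 1.002
grip_force: 0.0
time_s: 0.93
eef_pos: [0.3834, 0.3907, 0.2195]
tool_rot: [0.339, 0.941, -0.0, -0.0]
force: [0.6, 0.7, 0.7]
gripper_width: 1.0
grip_force: 0.0
time_s: 1.35
eef_pos: [0.4565, 0.2523, 0.2099]
tool_rot: [0.44, 0.898, -0.0, -0.0]
force: [-0.1, 0.9, 0.6]
gripper_width: 1.0
grip_force: 0.0
time_s: 1.77
eef_pos: [0.4979, 0.1013, 0.2002]
tool_rot: [0.535, 0.845, -0.0, -0.0]
force: [0.9, 0.5, -0.4]
gripper_width: 0.996
grip_force: 0.0
time_s: 2.18
eef_pos: [0.4976, 0.1042, 0.2004]
tool_rot: [0.533, 0.846, 0.0, -0.0]
force: [-0.7, -0.9, 0.7]
gripper_width: 0.996
grip_force: 0.0
10 rows linear cm [-0.017 -0.005  1.064] dr deg [-0.001 -0.001  0.014] | mm/row 10.6 deg 0.01
way [[0.498, 0.104, 0.19], [0.498, 0.104, 0.168], [0.498, 0.103, 0.147], [0.498, 0.103, 0.126], [0.498, 0.103, 0.105]] [0.498, 0.102, 0.094]
```

View pics/pre.png

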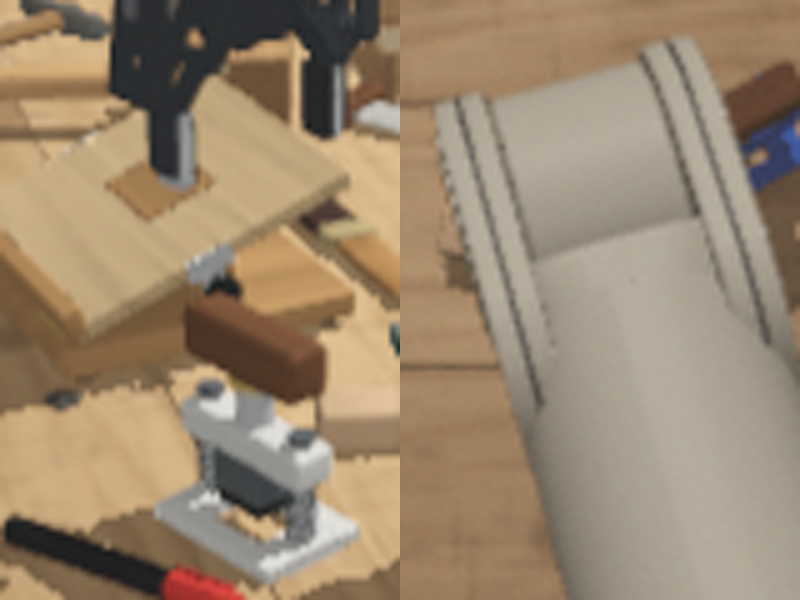

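The side view shows the open fingers at about (175,180) and (330,130), straddling the bar, which is centred at (255,345). The arm hides the stamp in the top view. I'll descend and close.

```bash
for i in 1 2; do python3 -m inch '{"linear":[[-0.01,0,1.06],[-0.01,0,1.06],[-0.01,0,1.06],[-0.01,0,1.06],[-0.01,0,1.06]],"dr":[[0,0,0],[0,0,0],[0,0,0],[0,0,0],[0,0,0]],"gripper":[1,1,1,1,1]}' 100; done
for i in 1 2 3; do python3 -m inch '{"linear":[[0,0,0],[0,0,0],[0,0,0],[0,0,0],[0,0,0]],"dr":[[0,0,0],[0,0,0],[0,0,0],[0,0,0],[0,0,0]],"gripper":[0,0,0,0,0]}' 100; done
```

```text
time_s: 2.7
eef_pos: [0.4976, 0.1023, 0.1459]
tool_rot: [0.534, 0.845, -0.0, -0.0]
force: [0.3, -0.0, 0.8]
gripper_width: 1.004
grip_force: 0.0
time_s: 3.12
eef_pos: [0.4983, 0.1019, 0.0934]
tool_rot: [0.534, 0.845, -0.0, -0.0]
force: [-0.6, 0.6, 0.4]
gripper_width: 0.999
grip_force: 0.0
time_s: 3.53
eef_pos: [0.4986, 0.1021, 0.0951]
tool_rot: [0.534, 0.845, 0.0, 0.0]
force: [0.7, -0.5, 1.9]
gripper_width: 0.312
grip_force: 100.4
time_s: 3.95
eef_pos: [0.4986, 0.102, 0.0947]
tool_rot: [0.534, 0.845, 0.0, 0.0]
force: [0.4, 0.2, 2.3]
gripper_width: 0.311
grip_force: 98.9
time_s: 4.37
eef_pos: [0.4985, 0.102, 0.0946]
tool_rot: [0.534, 0.845, 0.0, 0.0]
force: [1.6, 0.5, 2.5]
gripper_width: 0.314
grip_force: 98.8
```

```bash
for i in 1 2; do python3 -m inch '{"linear":[[0,0,-1.6],[0,0,-1.6],[0,0,-1.6],[0,0,-1.6],[0,0,-1.6]],"dr":[[0,0,0],[0,0,0],[0,0,0],[0,0,0],[0,0,0]],"gripper":[0,0,0,0,0]}' 100; done
python3 - <<'E'
from plan import *
plan(at(IP,RI,.0946+.05),tool(RI),15)
E
```

```text
time_s: 4.78
eef_pos: [0.497, 0.1016, 0.174]
tool_rot: [0.534, 0.845, -0.001, -0.001]
force: [0.8, 0.2, -4.3]
gripper_width: 0.315
grip_force: 102.1
time_s: 5.2
eef_pos: [0.4971, 0.1016, 0.254]
tool_rot: [0.534, 0.845, -0.001, -0.001]
force: [-0.6, 1.3, -5.4]
gripper_width: 0.311
grip_force: 102.1
15 rows linear cm [1.778 0.327 0.295] dr deg [-1.409 -0.176  0.947] | mm/row 18.3 deg 1.71
way [[0.492, 0.119, 0.251], [0.481, 0.172, 0.242], [0.472, 0.226, 0.234], [0.466, 0.28, 0.227], [0.464, 0.334, 0.22]] [0.464, 0.371, 0.217]
```

```bash
for i in 1 2 3; do python3 -m inch '{"linear":[[1.778,0.327,0.295],[1.778,0.327,0.295],[1.778,0.327,0.295],[1.778,0.327,0.295],[1.778,0.327,0.295]],"dr":[[-1.409,-0.176,0.947],[-1.409,-0.176,0.947],[-1.409,-0.176,0.947],[-1.409,-0.176,0.947],[-1.409,-0.176,0.947]],"gripper":[0,0,0,0,0]}' 100; done
python3 -m inch '{"linear":[[0,0,0],[0,0,0],[0,0,0],[0,0,0],[0,0,0]],"dr":[[0,0,0],[0,0,0],[0,0,0],[0,0,0],[0,0,0]],"gripper":[0,0,0,0,0]}' 
python3 - <<'E'
from plan import *
from rig import viewer
plan(at(IP,RI,.0946+.05),tool(RI),5)
o=monitor.get_obs(); Rt=Ro.from_quat(o["tool_rot"]).as_matrix(); Rs=np.c_[Rt[:,1],Rt[:,0],-Rt[:,2]]; o0=o["eef_pos"]-Rs[:,2]*.0946
d=viewer.read_camera("top");pickle.dump(d,open("top2.pkl","wb")); s=viewer.read_camera("side");pickle.dump(s,open("side2.pkl","wb"))
F=np.array([[.032,.045,0],[.032,-.045,0],[-.032,-.045,0],[-.032,.045,0],[.032,.045,.009],[.032,-.045,.009],[-.032,-.045,.009],[-.032,.045,.009],[0,.035,.071],[0,-.035,.071]])@Rs.T+o0
x,y=170,100
for n in("side",): print(n,((proj(n,F)-[x,y]+.5)*6-.5).round(0).tolist())
f=lambda i,x,y:cv2.resize(i["color"][y:y+98,x:x+98,::-1],None,fx=6,fy=6,interpolation=cv2.INTER_CUBIC)
cv2.imwrite("pics/preplace.png",f(s,x,y))
cv2.imwrite("pics/pretop.png",cv2.resize(d["color"][150:270,110:270,::-1],None,fx=5,fy=5,interpolation=cv2.INTER_CUBIC)); print("top",((proj("top",F)-[110,150]+.5)*5-.5).round(0).tolist())
E
```

```text
time_s: 5.62
eef_pos: [0.477, 0.1904, 0.2386]
tool_rot: [0.568, 0.821, 0.047, 0.039]
force: [0.2, 0.4, -5.2]
gripper_width: 0.307
grip_force: 102.0
time_s: 6.03
eef_pos: [0.4662, 0.2802, 0.2257]
tool_rot: [0.598, 0.792, 0.094, 0.078]
force: [0.9, -0.9, -4.8]
gripper_width: 0.315
grip_force: 102.0
time_s: 6.45
eef_pos: [0.4644, 0.371, 0.2156]
tool_rot: [0.625, 0.759, 0.141, 0.117]
force: [-0.1, 0.0, -4.0]
gripper_width: 0.312
grip_force: 102.0
time_s: 6.87
eef_pos: [0.4658, 0.3701, 0.2174]
tool_rot: [0.625, 0.758, 0.142, 0.117]
force: [0.9, -0.1, -5.5]
gripper_width: 0.313
grip_force: 102.1
5 rows linear cm [ 0.02  -0.029 -0.001] dr deg [ 0.03   0.005 -0.015] | mm/row 0.4 deg 0.03
way [[0.466, 0.37, 0.217], [0.465, 0.37, 0.217], [0.465, 0.371, 0.217], [0.465, 0.371, 0.217], [0.464, 0.371, 0.217]] [0.464, 0.371, 0.217]
side [[295.0, 199.0], [371.0, 255.0], [260.0, 321.0], [189.0, 261.0], [289.0, 184.0], [365.0, 240.0], [253.0, 306.0], [182.0, 246.0], [196.0, 117.0], [253.0, 159.0]]
top [[220.0, 295.0], [378.0, 262.0], [404.0, 369.0], [248.0, 402.0], [217.0, 298.0], [376.0, 266.0], [402.0, 374.0], [245.0, 406.0], [225.0, 380.0], [356.0, 353.0]]
```

View pics/preplace.png

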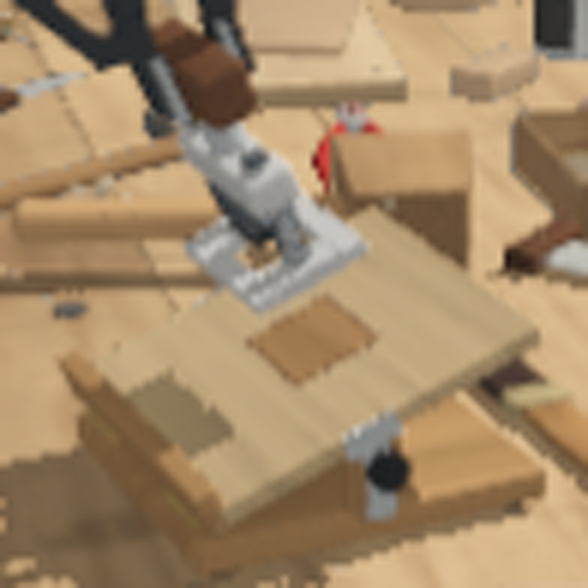

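View pics/pretop.png

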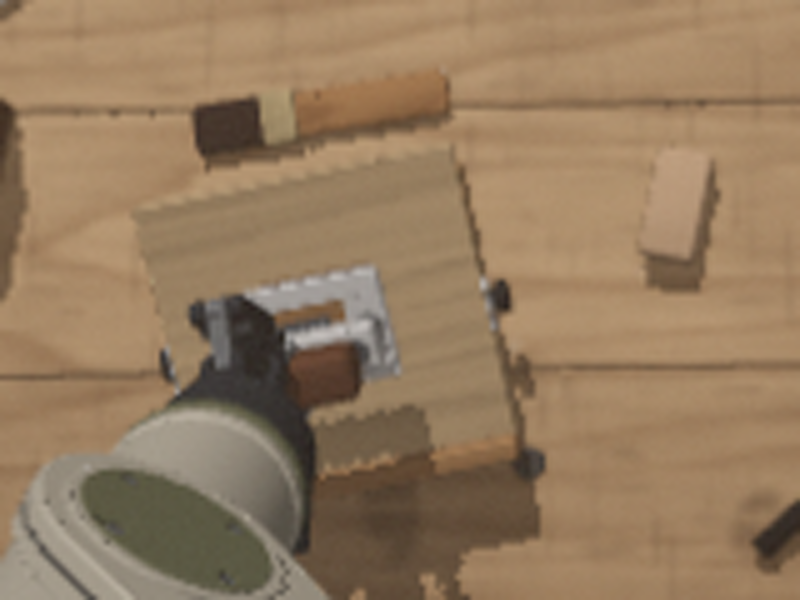

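The predicted foot corners match the pictures to under a pixel: side (366,243) seen against (365,240) predicted, and top (377,264) against (376,266). I'll bring the stamp close to the face.

```bash
for i in 1 2; do python3 -m inch '{"linear":[[0.01,-0.015,0.44],[0.01,-0.015,0.44],[0.01,-0.015,0.44],[0.01,-0.015,0.44],[0.01,-0.015,0.44]],"dr":[[0.015,0,0],[0.015,0,0],[0.015,0,0],[0.015,0,0],[0.015,0,0]],"gripper":[0,0,0,0,0]}' 100; done
python3 -m inch '{"linear":[[0,0,0],[0,0,0],[0,0,0],[0,0,0],[0,0,0]],"dr":[[0,0,0],[0,0,0],[0,0,0],[0,0,0],[0,0,0]],"gripper":[0,0,0,0,0]}' 
cat > look.py <<'E'
from plan import *
from rig import viewer
import sys
plan(at(IP,RI,.0946),tool(RI),5)
o=monitor.get_obs(); Rt=Ro.from_quat(o["tool_rot"]).as_matrix(); Rs=np.c_[Rt[:,1],Rt[:,0],-Rt[:,2]]; o0=o["eef_pos"]-Rs[:,2]*.0946
print("foot in inlay frame mm",(RI.inv().apply(o0-IP)*1e3).round(2),"rot",np.degrees((RI.inv()*Ro.from_matrix(Rs)).as_rotvec()).round(2),"force normal",Rs[:,2]@o["force"],"along x,y",o["force"]@Rs[:,:2], "torque",o["torque"]@Rs)
if len(sys.argv)>1:
    F=np.array([[.032,.045,0],[.032,-.045,0],[-.032,-.045,0],[-.032,.045,0],[.032,.045,.009],[.032,-.045,.009],[-.032,-.045,.009],[-.032,.045,.009]])@Rs.T+o0
    im=[]
    for n,x,y in(("side",185,115),("top",145,190)):
        d=viewer.read_camera(n); c=cv2.resize(d["color"][y:y+74,x:x+50,::-1],None,fx=8,fy=8,interpolation=cv2.INTER_CUBIC); im.append(c)
        print(n,((proj(n,F)-[x,y]+.5)*8-.5).round(0).tolist())
    cv2.imwrite(f"pics/{sys.argv[1]}.png",np.hstack(im))
E
python3 look.py near
```

```text
time_s: 7.38
eef_pos: [0.4727, 0.373, 0.196]
tool_rot: [0.625, 0.759, 0.142, 0.117]
force: [-0.3, -0.5, -4.3]
gripper_width: 0.311
grip_force: 102.1
time_s: 7.8
eef_pos: [0.4797, 0.375, 0.1756]
tool_rot: [0.625, 0.759, 0.141, 0.116]
force: [0.0, -0.3, -4.7]
gripper_width: 0.309
grip_force: 102.1
time_s: 8.22
eef_pos: [0.4796, 0.3751, 0.1763]
tool_rot: [0.625, 0.759, 0.142, 0.116]
force: [0.5, 0.1, -4.6]
gripper_width: 0.312
grip_force: 102.1
5 rows linear cm [-0.025 -0.005  0.129] dr deg [ 0.012 -0.009 -0.004] | mm/row 1.3 deg 0.02
way [[0.48, 0.375, 0.175], [0.481, 0.375, 0.174], [0.481, 0.375, 0.173], [0.481, 0.374, 0.171], [0.482, 0.374, 0.17]] [0.482, 0.374, 0.17]
foot in inlay frame mm [0.34 1.31 6.48] rot [ 0.05 -0.06 -0.02] force normal -4.447969101098419 along x,y [-1.14500834 -0.00635606] torque [-0.01480059  0.81899373  0.02511998]
side [[308.0, 237.0], [410.0, 316.0], [265.0, 402.0], [170.0, 319.0], [300.0, 219.0], [402.0, 296.0], [256.0, 383.0], [161.0, 300.0]]
top [[92.0, 129.0], [335.0, 79.0], [376.0, 244.0], [136.0, 295.0], [87.0, 135.0], [332.0, 84.0], [373.0, 251.0], [131.0, 301.0]]
```

View pics/near.png

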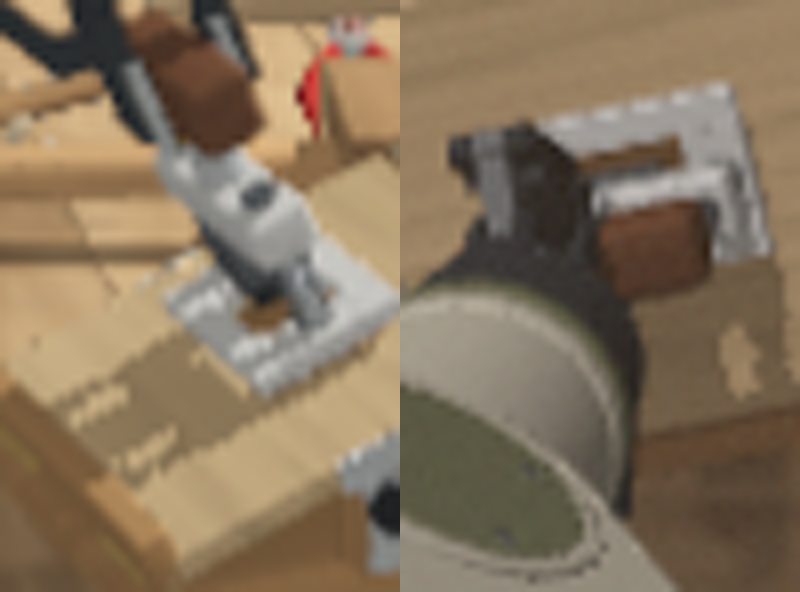

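The foot sits just over the inlay, which shows through its window, and the corners agree with the prediction. I'll correct 1.3 mm sideways and creep down, watching the force.

```bash
python3 -m inch '{"linear":[[-0.065,-0.015,0],[-0.065,-0.015,0],[0,0,0.15],[0,0,0.15],[0,0,0.1]],"dr":[[0,0,0],[0,0,0],[0,0,0],[0,0,0],[0,0,0]],"gripper":[0,0,0,0,0]}' 100
python3 look.py
for i in 1 2; do python3 -m inch '{"linear":[[0,0,0.05],[0,0,0.05],[0,0,0],[0,0,0],[0,0,0]],"dr":[[0,0,0],[0,0,0],[0,0,0],[0,0,0],[0,0,0]],"gripper":[0,0,0,0,0]}'|grep -E "time|force"; python3 look.py|tail -1;done
```

```text
time_s: 8.73
eef_pos: [0.481, 0.3738, 0.1719]
tool_rot: [0.625, 0.759, 0.141, 0.116]
force: [0.5, -1.6, -5.4]
gripper_width: 0.315
grip_force: 102.1
5 rows linear cm [0.006 0.007 0.039] dr deg [ 0.005 -0.003 -0.003] | mm/row 0.4 deg 0.01
way [[0.481, 0.374, 0.172], [0.481, 0.374, 0.171], [0.482, 0.374, 0.171], [0.482, 0.374, 0.171], [0.482, 0.374, 0.17]] [0.482, 0.374, 0.17]
foot in inlay frame mm [-0.3  -0.25  1.94] rot [ 0.02 -0.03 -0.02] force normal -5.139518013102271 along x,y [-1.77423329 -1.6629194 ] torque [-0.06651015  0.87357588 -0.01306131]
time_s: 9.15
force: [0.0, -0.2, -4.3]
grip_force: 102.1
foot in inlay frame mm [-0.18 -0.13  1.22] rot [ 0.03 -0.03 -0.02] force normal -4.030030405700652 along x,y [-1.57481967 -0.21913134] torque [0.01059732 0.82422195 0.00188658]
time_s: 9.57
force: [0.4, -0.5, -5.1]
grip_force: 102.1
foot in inlay frame mm [-0.2  -0.14  0.18] rot [ 0.02 -0.03 -0.01] force normal -4.8457590866712685 along x,y [-1.53345449 -0.60534554] torque [-0.03297591  0.83130942 -0.0069448 ]
```

```bash
for i in 1 2 3; do python3 -m inch '{"linear":[[0,0,0.05],[0,0,0],[0,0,0],[0,0,0],[0,0,0]],"dr":[[0,0,0],[0,0,0],[0,0,0],[0,0,0],[0,0,0]],"gripper":[0,0,0,0,0]}'|grep -E "time"; python3 look.py|tail -1; done
```

```text
time_s: 9.98
foot in inlay frame mm [-0.18 -0.14 -0.32] rot [ 0.03 -0.04 -0.01] force normal -4.359478020075298 along x,y [-0.90423694  0.72739177] torque [ 0.00241221  0.82396124 -0.03600498]
time_s: 10.4
foot in inlay frame mm [-0.21 -0.15 -0.82] rot [ 0.02 -0.03 -0.01] force normal -4.735043910087693 along x,y [-1.45360869  0.52933171] torque [-0.04298683  0.81905038  0.02977873]
time_s: 10.82
foot in inlay frame mm [-0.19 -0.14 -1.31] rot [ 0.03 -0.03 -0.02] force normal -4.909864555844828 along x,y [-1.45011218 -0.20095254] torque [-3.14863199e-02  7.69241249e-01  7.14434866e-04]
```

```bash
for i in 1 2 3; do python3 -m inch '{"linear":[[0,0,0.05],[0,0,0],[0,0,0],[0,0,0],[0,0,0]],"dr":[[0,0,0],[0,0,0],[0,0,0],[0,0,0],[0,0,0]],"gripper":[0,0,0,0,0]}'|grep -E "time"; python3 look.py|tail -1; done
```

```text
time_s: 11.23
foot in inlay frame mm [-0.01  0.07 -1.55] rot [ 0.05 -0.05 -0.01] force normal 1.5366536857688409 along x,y [-1.93256371 -0.08004196] torque [-0.18640113  1.27010561  0.03850729]
time_s: 11.65
foot in inlay frame mm [ 0.01 -0.01 -2.19] rot [ 0.04 -0.05 -0.02] force normal 2.702587487433744 along x,y [-1.84690831  0.24616131] torque [-1.26635110e-01  1.19688330e+00  1.01049882e-03]
time_s: 12.07
foot in inlay frame mm [-0.07 -0.01 -2.77] rot [ 0.04 -0.05 -0.01] force normal 2.587336804189127 along x,y [-1.69061964  0.96745408] torque [0.03086016 0.96830222 0.00357479]
```

```bash
cat > avg.py <<'E'
from plan import *
from rig import viewer
A=[]
for _ in range(12):
    viewer.read_camera("side"); o=monitor.get_obs(); Rt=Ro.from_quat(o["tool_rot"]).as_matrix(); Rs=np.c_[Rt[:,1],Rt[:,0],-Rt[:,2]]
    o0=o["eef_pos"]-Rs[:,2]*.0946
    A.append(np.r_[o["force"]@Rs,o["torque"]@Rs,RI.inv().apply(o0-IP)*1e3,np.degrees((RI.inv()*Ro.from_matrix(Rs)).as_rotvec())])
A=np.array(A); m=A.mean(0); d=m[:6]-[-1.45,0,-4.65,-.02,.82,0]
print(o["time_s"],"dF",d[:3].round(2),"dT",d[3:].round(3),"sd",A.std(0)[:6].round(2),"foot",m[6:9].round(2),"rot",m[9:].round(2))
E
python3 avg.py
```

```text
12.6667 dF [0.34 0.37 6.79] dT [ 0.068  0.078 -0.006] sd [0.55 0.36 0.52 0.04 0.06 0.01] foot [-0.06 -0.02 -2.74] rot [ 0.04 -0.05 -0.01]
```

```bash
python3 -m inch '{"linear":[[0,0,-0.08],[0,0.065,0],[0,0.065,0],[0,0,0],[0,0,0]],"dr":[[0,0,0],[0.4,0,0],[0.4,0,0],[0,0,0],[0,0,0]],"gripper":[0,0,0,0,0]}'|grep time; python3 avg.py
```

```text
time_s: 13.08
13.6833 dF [0.84 1.42 6.49] dT [ 0.23  -0.221  0.002] sd [0.53 0.45 0.51 0.04 0.06 0.02] foot [-0.12 -0.06 -1.96] rot [ 0.03  0.75 -0.01]
```

```bash
python3 -m inch '{"linear":[[0,-0.05,0],[0,0,0],[0,0,0],[0,0,0],[0,0,0]],"dr":[[-0.3,0,0],[0,0,0],[0,0,0],[0,0,0],[0,0,0]],"gripper":[0,0,0,0,0]}'|grep time; python3 avg.py
for i in 1 2; do python3 -m inch '{"linear":[[0,0,0.13],[0,0,0.13],[0,0,0.13],[0,0,0.13],[0,0,0.13]],"dr":[[0,0,0],[0,0,0],[0,0,0],[0,0,0],[0,0,0]],"gripper":[0,0,0,0,0]}'|grep -E "time|force"; done; python3 avg.py
```

```text
time_s: 14.1
14.7 dF [1.24 1.42 6.86] dT [ 0.294 -0.288 -0.004] sd [0.32 0.49 0.62 0.02 0.02 0.02] foot [-0.16 -0.11 -1.97] rot [ 0.03  0.46 -0.01]
time_s: 15.12
force: [-2.6, 0.5, 4.1]
grip_force: 103.3
time_s: 15.53
force: [-2.4, 1.0, 7.3]
grip_force: 103.6
16.1333 dF [ 0.75  0.93 11.34] dT [0.143 0.036 0.021] sd [0.34 0.33 0.37 0.03 0.03 0.03] foot [ -0.25  -0.05 -14.93] rot [ 0.03  0.46 -0.01]
```

```bash
python3 -m inch '{"linear":[[0,0,0.1],[0,0,0.1],[0,0,0],[0,0,0],[0,0,0]],"dr":[[0,0,0],[0,0,0],[0,0,0],[0,0,0],[0,0,0]],"gripper":[0,0,0,0,0]}'|grep -E "time"; python3 avg.py
for i in 1 2; do python3 -m inch '{"linear":[[0,0,0.05],[0,0,0],[0,0,0],[0,0,0],[0,0,0]],"dr":[[0,0,0],[0,0,0],[0,0,0],[0,0,0],[0,0,0]],"gripper":[0,0,0,0,0]}'|grep -E "time"; python3 look.py|tail -1; done
```

```text
time_s: 16.55
17.15 dF [ 0.77  0.74 12.29] dT [0.102 0.124 0.004] sd [0.49 0.43 0.72 0.02 0.03 0.03] foot [ -0.24  -0.04 -16.82] rot [ 0.03  0.46 -0.02]
time_s: 17.57
foot in inlay frame mm [ -0.25  -0.05 -17.33] rot [ 0.03  0.46 -0.02] force normal 7.394371815934204 along x,y [-0.64381099  1.11941971] torque [0.11888631 0.9618905  0.01807591]
time_s: 17.98
foot in inlay frame mm [ -0.27  -0.04 -17.8 ] rot [ 0.03  0.46 -0.01] force normal 8.005661510962339 along x,y [-0.80883623  0.68616534] torque [ 0.06974006  0.95536065 -0.00472218]
```

```bash
for i in 1 2; do python3 -m inch '{"linear":[[0,0,0.04],[0,0,0],[0,0,0],[0,0,0],[0,0,0]],"dr":[[0,0,0],[0,0,0],[0,0,0],[0,0,0],[0,0,0]],"gripper":[0,0,0,0,0]}'|grep -E "time"; python3 look.py|tail -1; done
```

```text
time_s: 18.4
foot in inlay frame mm [ -0.13   0.   -17.91] rot [ 0.04  0.45 -0.02] force normal 11.611218359204313 along x,y [-1.61203405 -0.84508273] torque [-0.16035436  1.238319    0.00993668]
time_s: 18.82
foot in inlay frame mm [-6.000e-02 -1.000e-02 -1.803e+01] rot [ 0.04  0.45 -0.03] force normal 15.102842521821422 along x,y [-2.47562119 -1.5332275 ] torque [-0.37344145  1.6160732   0.05567508]
```

```bash
python3 -m inch '{"linear":[[0,0.04,0],[0,0,0],[0,0,0],[0,0,0],[0,0,0]],"dr":[[0.5,0,0],[0,0,0],[0,0,0],[0,0,0],[0,0,0]],"gripper":[0,0,0,0,0]}'|grep -E "time"; python3 avg.py
```

```text
time_s: 19.23
19.8333 dF [-2.48 -1.13 19.23] dT [-0.332  0.254 -0.031] sd [0.44 0.61 0.4  0.02 0.02 0.03] foot [ -0.57   0.02 -18.1 ] rot [ 0.04  0.95 -0.01]
```

```bash
python3 look.py final
```

```text
5 rows linear cm [ 0.001 -0.023 -0.362] dr deg [-0.19  -0.008 -0.003] | mm/row 3.6 deg 0.19
way [[0.488, 0.375, 0.157], [0.486, 0.375, 0.16], [0.485, 0.375, 0.164], [0.483, 0.375, 0.167], [0.482, 0.374, 0.17]] [0.482, 0.374, 0.17]
foot in inlay frame mm [ -0.59   0.02 -18.11] rot [ 0.04  0.95 -0.01] force normal 14.424265902457668 along x,y [-4.43903192 -0.87214742] torque [-3.35031589e-01  1.04516447e+00 -3.78569434e-04]
side [[330.0, 291.0], [432.0, 371.0], [288.0, 455.0], [192.0, 370.0], [322.0, 273.0], [424.0, 352.0], [280.0, 436.0], [184.0, 352.0]]
top [[110.0, 116.0], [348.0, 67.0], [387.0, 229.0], [152.0, 279.0], [105.0, 121.0], [344.0, 71.0], [384.0, 235.0], [147.0, 285.0]]
```

View pics/final.png

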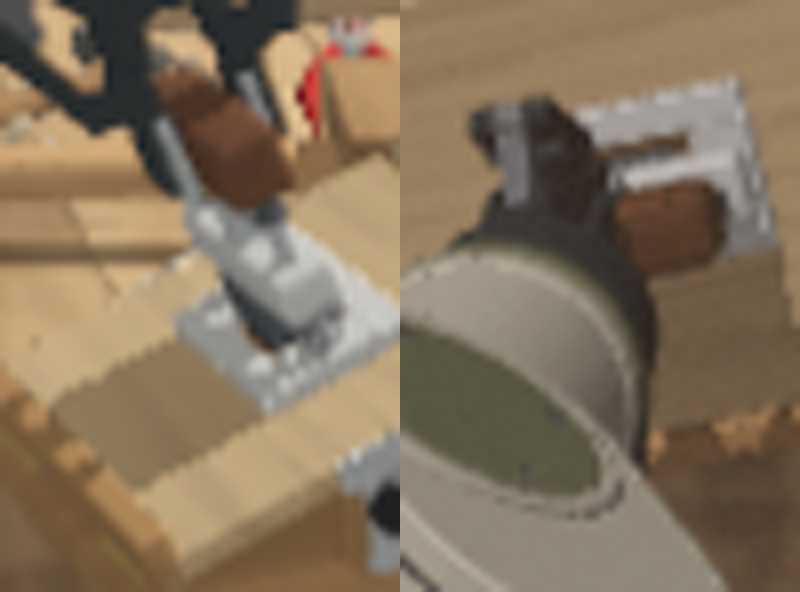

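The foot lies flush with the crosshead right down. Visible foot corners are at side (268,410), and in the top half at (335,80) and (375,247). I'll check these against the target pose.

```bash
python3 - <<'E'
from plan import *
R=rot(P[3],P[4]-np.radians(.7))
for n,o,L in(("side",(185,115),[[-.032,-.045,0],[-.032,-.045,.009],[-.032,.045,.009]]),("top",(145,190),[[.032,-.045,.009],[-.032,-.045,.009]])):
    print(n,((proj(n,R.apply(L)+IP+R.apply([0,0,-.0015]))-o+.5)*8-.5).round(0).tolist())
E
```

```text
side [[273.0, 420.0], [265.0, 401.0], [169.0, 317.0]]
top [[338.0, 79.0], [379.0, 245.0]]
```

```bash
python3 -m inch '{"linear":[[0,0,0],[0,0,0],[0,0,0],[0,0,0],[0,0,0]],"dr":[[0,0,0],[0,0,0],[0,0,0],[0,0,0],[0,0,0]],"gripper":[0,0,0,0,0]}'; python3 -c "from rig import close_job; print(close_job())"
```

```text
time_s: 20.35
eef_pos: [0.4893, 0.3757, 0.1536]
tool_rot: [0.626, 0.76, 0.135, 0.111]
force: [-8.8, -2.9, 12.3]
gripper_width: 0.313
grip_force: 105.0
the job is handed in; nothing more can be done
None
```

The job is handed in at 20.35 s with the stamp held on the inlay: foot flush by force and torque, die on its stop at about 19 N, and foot corners within about 1–2 mm of target in the pictures. While finding the face I pressed the die down about 1 mm before the foot's tilt was fully trimmed.

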